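# Stow the oil tin in the spares locker

### The arm

A 6-joint arm with a two-finger parallel gripper is mounted at the origin on the work surface. World frame = base frame: x ahead of the robot, y to its left, z up, the work surface at z = 0. Lengths are in m, angles in rad, forces in N, time in s.
With the tool pointing down it reaches from about 0.275 to 0.725 m from the base axis. Payload 15.9 kg.
Tool frame: the origin (TCP) lies at the very end of the fingers, on their centre line; the grasp point (between the pads) lies 19 mm behind it; z points along the fingers, y is the direction in which the jaws open and shut (so a half turn about z gives the same grasp; the last joint's range is limited). The gripper opens to 85 mm and grips with 20 to 120 N. Pads are 22 mm wide; open, the fingers measure 114 mm over their backs; the gripper's body (76 mm by 85 mm) begins 54 mm behind the grasp point. The pads swing forward as they close: fully open they stand 13 mm farther back than shut.
Start: joints at [-1.271, 0.213, -0.034, 1.323, 0, 1.571], TCP at [0.148, -0.478, 0.206] pointing down, gripper open.
Joint ranges: [-2.98, 2.98], [-0.74, 1.72], [-1.14, 1.35], [-2.1, 2.04], [-1.57, 1.44], [-3.14, 3.14]. Speed limits (rad/s): [1.89, 1.89, 2.39, 2.57, 3.14, 3.14].

### API

Orientations are given as a unit quaternion [x, y, z, w].
In Python, from cell import arm gives the robot as it stands. The module is installed in compiled form; this text tells all that it offers. Calls block until the motion is done:
- arm.move_ptp(position, orientation): joint-space move of the TCP to a pose.
- arm.line_to(position, velocity=0.15, rot=None, max_force=None): straight line of the TCP; rot=None keeps the orientation; velocity is the mean speed in m/s. With max_force (N) it stops when the force on the tool has changed by that much, and returns True; else False.
- arm.goto_joints(angles): joint-space move.
- arm.grip(opening, grasp_force=None): opening from 0.0 (shut) to 1.0 (fully open); grasp_force is the grip in N (None keeps the last); returns when the fingers have stopped.
- arm.wait(seconds).
- arm.ik(position, orientation): joint angles nearest the present ones, or None.
- arm.observe(): the state.
- arm.get_image(name): name is "side" or "top" or "wrist"; returns (picture, depth): 400x640x3 uint8, blue, green, red; 400x640 float32, m along the optical axis (not along the pixel's ray), 0 where there is no reading.
- arm.calibration(name): a dict with "fx", "fy", "cx", "cy" (pixels), "cam_to_world" (4x4, takes a point from camera to world coordinates); the wrist camera has in their place "mount" (4x4, takes a point from camera to tool coordinates, whose origin is the TCP and whose axes are the flange's). Camera axes: x right, y down, z forward; pixel columns grow to the right and rows downward; lengths in m; the calibration is good to about 2 mm. The wrist camera is an equidistant fisheye: a pixel r from the principal point sees the ray r / f radians off the axis. A picture is of the moment at which its call begins: read the wrist's pose just before it. calibration takes no time and is no camera call.
A pose or a line that the arm cannot do raises arm.PlanningError and nothing moves.
- arm.job_done(): hands the job in, once; it reports no verdict.
The state is a dict: "clock": time; "joint_pos": joint angles; "joint_vel": joint speeds; "effort": joint torques, N m; "tool_pos": TCP position; "tool_rot": TCP orientation; "wrist_force": force on the tool from outside, world axes, zero at the start; "wrist_torque": the same for the moment, N m; "gripper_width": opening from 0.0 (shut) to 1.0 (fully open).
Only numpy, scipy, OpenCV 4.12 (cv2) and the standard library are available. Lean on these libraries where they do the work, as an engineer would, in place of code of your own. Each camera call takes 0.05 s, during which the arm holds its last target. There are 200 camera calls.

### The job

An oil tin was left lying on the lid of the plywood spares locker. Take it off and set it down on the bench, lift the paddle handle to release the latch and swing the lid open until it stands upright or leans back, then stow the tin inside: standing upright, cap up, in the metal holder on the locker's floor. Set the tin down rather than dropping it, and leave the spray can, the jar and the wrench where they are.

Things in the scene. Friction and masses are not known exactly. Their poses are not given: they have to be found in the camera images.
- locker: Plywood chest fixed on the bench, 210 (x) by 310 (y) by 120 mm high with its lid shut. Origin: centre of its underside; z up, front (-x) near the robot. Walls and floor 9 mm, rim 112 mm high, lid 8 mm thick. Inside, in the middle of the front wall, a steel keeper 64 mm wide (y) reaches 63 mm back, 6 to 14 mm below the rim; two fittings up to 42 mm high are fixed in the front corners.
- lid (a joint): Angle of the lid in rad: 0 shut, 1.57 upright, 1.85 leaning back on its stop. A friction hinge holds it at any angle once let go. Until the paddle is lifted it rises by no more than about 0.05. Raising it takes about 6 N at the front edge, 7 N at the paddle.
- lid_hinge (a point): Middle of the lid's hinge line, which runs along the locker's y at the far top of the walls (105 mm in +x from the locker's centre, 112 mm above the bench). Axes turn with the lid; at lid angle 0 they are the locker's. The lid turns about +y: its front edge rises.
- lid_edge (a point): Middle of the lid's front edge at its underside, 210 mm from the hinge.
- paddle (a joint): Angle of the steel paddle handle relative to the lid, rad: 0 lying down (latched), 0.65 at its stop. Its front (free) end is lifted; it turns about +y, as the lid does. A light spring (about 2 N at the free end) returns it. From about 0.35 the hidden pawl is clear and the lid can rise; with the paddle on its stop, lifting it further carries the lid up.
- paddle_grip (a point): Where to hold the paddle: a steel plate in the middle of the lid's front part, 50 mm wide (y), 67 long (x), 11 thick, with 7 mm of room under it; its free end points to the front, 9 mm short of the lid's edge. This point is mid-thickness, 16 mm from the free end, 12.5 mm above the lid's top while down. Axes as the locker's at rest.
- paddle_pivot (a point): Paddle's pivot axis (along y): 45 mm behind paddle_grip, 10 mm above the lid's top, 140 mm in front of the hinge line and 18 mm above it.
- holder: Low open-topped sheet-metal holder fixed on the locker's floor, somewhere along its length: outside 62 (x) by 86 (y) by 35 mm high, walls and floor 3 mm, so 56 by 80 mm inside. Origin: centre of its underside (9 mm above the bench); axes as the locker's.
- tin: Rectangular grey oil tin, paper label, black cap: body 80 mm long, 60 wide, 36 thick; the cap (22 mm diameter) adds 14 mm on one end. About 0.3 kg. Origin: middle of the body; x to the cap end, y along the width, z the thickness. At first it lies on its broad face on the lid, behind the paddle, base end away from the robot or sideways. Standing, x is up and the origin 40 mm above its support.
- spraycan: Bystander: upright aluminium spray can, 54 mm in diameter, 150 mm high, on the bench to the right of the locker. Origin: centre of its underside.
- jar: Bystander: glass jar with a steel cap, 68 mm in diameter, 85 mm high, to the right of the locker. Origin: centre of its underside.
- wrench: Bystander: steel wrench lying on the bench to the left of the locker, towards its far side. Origin: middle of its underside. The bench in front of it, to the left of the locker and nearer the robot, is free.
Mind the look-alikes: they are no part of the job. There is more than one size of the tin; the one meant has the size given above.

How it is judged:
On the way, in this order (a step that is already met when the one before it is completed fails the run):
1. the tin rests on the bench, let go, with the lid still shut (height (world z) of tin below 0.05 m and value of joint lid below 0.1 rad and linear speed of tin below 0.05 m/s and contact force between the fingers and tin below 0.3 N), for 0.2 s.
2. the paddle is lifted, which withdraws the pawl (value of joint paddle above 0.3 rad), for 0.05 s.
3. the lid stands open, upright or leaning back (1.5 rad or more) (value of joint lid above 1.5 rad), for 0.2 s.
At the end, for the whole second after the job is handed in: The lid is open at 1.5 rad or more, and the tin stands upright (within 0.12 rad), cap up, on the holder's floor: within 15 mm of its centre in x and y, its origin less than 47 mm above the holder's underside, at rest (value of joint lid above 1.5 rad and angle between tin's own x axis and vertical below 0.12 rad and x of tin in the frame of holder between -0.015 and 0.015 m and y of tin in the frame of holder between -0.015 and 0.015 m and z of tin in the frame of holder below 0.047 m and linear speed of tin below 0.02 m/s); the robot touches nothing.
It fails at once if the tin is dropped, knocked over or thrown (moves faster than 0.7 m/s while the fingers do not hold it: a fall of 25 mm) (linear speed of tin above 0.7 m/s and contact force between the fingers and tin below 0.3 N).
It fails at once if a bystander (spray can, jar or wrench) is moved by more than 30 mm (distance of any of spraycan, jar, wrench from where it was at the start of the episode above 0.03 m).
It also fails if it takes over 72 s, if anything falls off the work surface, if the arm or the gripper's body presses on something with over 40 N, if the wrist force passes 120 N, or if a joint passes its speed limit or range.

## Working session

There is one attempt and no reset: what is moved stays moved. The work goes in short steps, each a Python script; the robot and the scene stay as the last script left them, time stands still between calls to the robot, and variables do not carry over. Pictures are saved under pics/ and viewed, about 8 in all and at most 12, crops included, and the job is handed in when it is done.

```bash
mkdir -p pics
cat > h.py <<'E'
import numpy as np, cv2
from cell import arm
from scipy.spatial.transform import Rotation as R
def cloud(name):
    im,d=arm.get_image(name); c=arm.calibration(name); T=np.array(c["cam_to_world"])
    v,u=np.mgrid[:400,:640]
    P=np.stack([(u-c["cx"])/c["fx"]*d,(v-c["cy"])/c["fy"]*d,d],-1)@T[:3,:3].T+T[:3,3]
    P[d==0]=np.nan
    return im,P
E
python3 - <<'E'
from h import *
o=arm.observe(); print(o["clock"],o["tool_pos"],o["tool_rot"],o["wrist_force"])
a=[]
for n in("top","side"):
    im,P=cloud(n); np.save(n+"0.npy",P); cv2.imwrite(f"pics/{n}0.png",im); c=arm.calibration(n); print(n,c)
print({k:np.round(v,4) for k,v in arm.calibration("wrist").items()})
E
```

```text
0.0 [ 0.14756226 -0.47735567  0.20570515] [ 9.88786510e-01  1.49334956e-01 -6.83544150e-05 -5.51687910e-04] [-0.24473283 -0.10489497 -0.78303743]
top {'fx': 445.87780065200377, 'fy': 445.87780065200377, 'cx': 317.1093338130792, 'cy': 194.17844712060221, 'cam_to_world': array([[ 0.00194682, -0.9918479 ,  0.12741253,  0.45870676],
       [-0.99999324, -0.00153363,  0.00334101, -0.01997269],
       [-0.00311837, -0.12741817, -0.99184418,  1.14637777],
       [ 0.        ,  0.        ,  0.        ,  1.        ]])}
side {'fx': 513.1154865360511, 'fy': 513.1154865360511, 'cx': 320.7159301722909, 'cy': 196.06275691821781, 'cam_to_world': array([[-0.9833847 , -0.12209798,  0.13433772,  0.39424733],
       [-0.1806792 ,  0.58657832, -0.78948141,  1.16786091],
       [ 0.01759449, -0.80063597, -0.59889271,  1.03918705],
       [ 0.        ,  0.        ,  0.        ,  1.        ]])}
{'fx': np.float64(309.7069), 'fy': np.float64(309.7069), 'cx': np.float64(322.946), 'cy': np.float64(199.5604), 'mount': array([[-1.000e-03, -9.460e-01, -3.242e-01,  8.330e-02],
       [ 1.000e+00, -1.200e-03,  5.000e-04, -1.200e-03],
       [-8.000e-04, -3.242e-01,  9.460e-01, -1.676e-01],
       [ 0.000e+00,  0.000e+00,  0.000e+00,  1.000e+00]])}
```

View pics/top0.png

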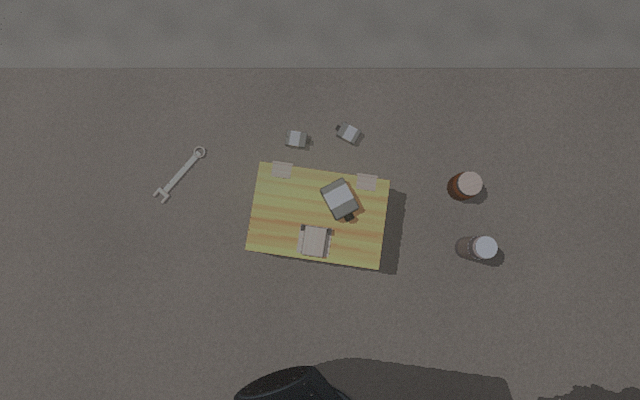

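View pics/side0.png

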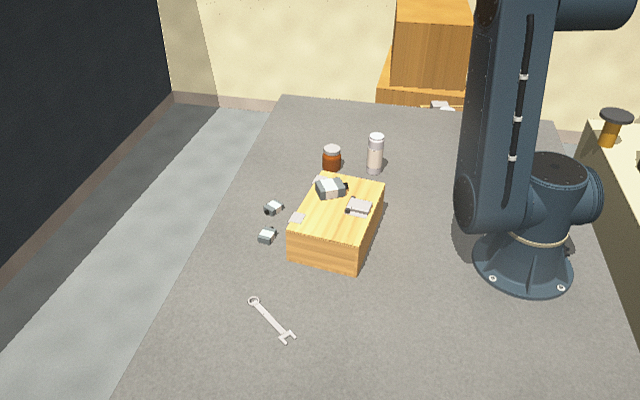

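Top view: the locker's corners are about (246,250), (380,270), (390,180) and (260,162), and the paddle is at (315,240). There are three tin candidates: (340,198) on the lid, and (297,139) and (348,132), which are small and on the bench. The one on the lid fits by size and place, so I'll confirm it by its measured size and an enlarged crop.

Run:
```python
from h import *
def rect(p):
    (c,s,a)=cv2.minAreaRect((p[:,:2]*1000).astype(np.float32)); return np.round(c,1),np.round(s,1),round(a,1),len(p),np.round(np.median(p[:,2])*1000,1)
for n in("top","side"):
    P=np.load(n+"0.npy"); q=P.reshape(-1,3); q=q[~np.isnan(q[:,0])]
    reg=(abs(q[:,1])<.25)&(q[:,0]>.25)&(q[:,0]<.75)
    q=q[reg]
    print(n,"bench",np.median(q[q[:,2]<.02][:,2]))
    lid=q[(q[:,2]>.113)&(q[:,2]<.126)]; print(" lid",rect(lid))
    z=P[...,2]
    for lo,hi,nm in((.128,.142,"mid"),(.148,.17,"tintop"),(.015,.1,"bench obj")):
        m=((z>lo)&(z<hi)&(P[...,0]>.3)&(P[...,0]<.85)&(abs(P[...,1])<.45)).astype(np.uint8)
        k,l,st,ce=cv2.connectedComponentsWithStats(m)
        for i in range(1,k):
            if st[i,4]>25: print(" ",nm,ce[i].round(),rect(P[l==i]))
im=cv2.imread("pics/top0.png")[110:290,225:425]; 
cv2.imwrite("pics/c0.png",cv2.convertScaleAbs(cv2.resize(im,None,fx=4,fy=4,interpolation=2)[:600],alpha=1.5))
```

```text
top bench -0.00041837760610752284
 lid (array([547.5, -19.4]), array([310.7, 217.9]), 81.6, 10488, np.float64(119.7))
  mid [314. 241.] (array([482.1,  -9.8]), array([68.7, 67.6]), 81.7, 693, np.float64(137.2))
  mid [476. 248.] (array([ 468.2, -377.8]), array([51.7, 27.6]), 1.3, 89, np.float64(137.2))
  tintop [340. 199.] (array([571. , -70.1]), array([93.9, 61. ]), 27.9, 969, np.float64(155.6))
  tintop [486. 247.] (array([ 469.1, -391.6]), array([48.8, 47.4]), 53.3, 340, np.float64(150.2))
  bench obj [348. 133.] (array([765.9, -93.8]), array([61.9, 41.6]), 59.8, 337, np.float64(23.5))
  bench obj [296. 139.] (array([747.5,  34.8]), array([61.6, 42.3]), 78.6, 342, np.float64(23.4))
  bench obj [465. 185.] (array([ 620.8, -381.9]), array([63.7, 62.5]), 69.2, 766, np.float64(83.0))
  bench obj [463. 248.] (array([ 469.7, -374.4]), array([22.4, 52.5]), 89.0, 238, np.float64(61.1))
side bench -0.000977875826288166
 lid (array([547. , -14.5]), array([320.8, 217.9]), 81.6, 3935, np.float64(118.9))
  mid [376. 142.] (array([ 467. , -368.4]), array([48.1, 24.1]), 5.7, 55, np.float64(135.6
[... 178 characters left out ...]
64(136.1))
  tintop [376. 136.] (array([ 466.7, -382.3]), array([45.1, 39.6]), 77.6, 38, np.float64(149.5))
  tintop [330. 185.] (array([575.5, -61.7]), array([82.5, 67.6]), 27.0, 351, np.float64(154.3))
  bench obj [331. 157.] (array([ 622.2, -374. ]), array([70.7, 65.3]), 59.9, 417, np.float64(58.0))
  bench obj [374. 161.] (array([ 472.1, -373.5]), array([38.8, 57.1]), 79.2, 305, np.float64(58.7))
  bench obj [332. 249.] (array([481. ,  45.3]), array([374.5, 176.9]), 46.9, 2022, np.float64(58.2))
  bench obj [273. 206.] (array([764.9, -88.4]), array([62.3, 48.2]), 70.1, 164, np.float64(22.3))
  bench obj [266. 234.] (array([747.6,  40. ]), array([68.6, 41.5]), 81.6, 189, np.float64(22.7))
```

View pics/c0.png

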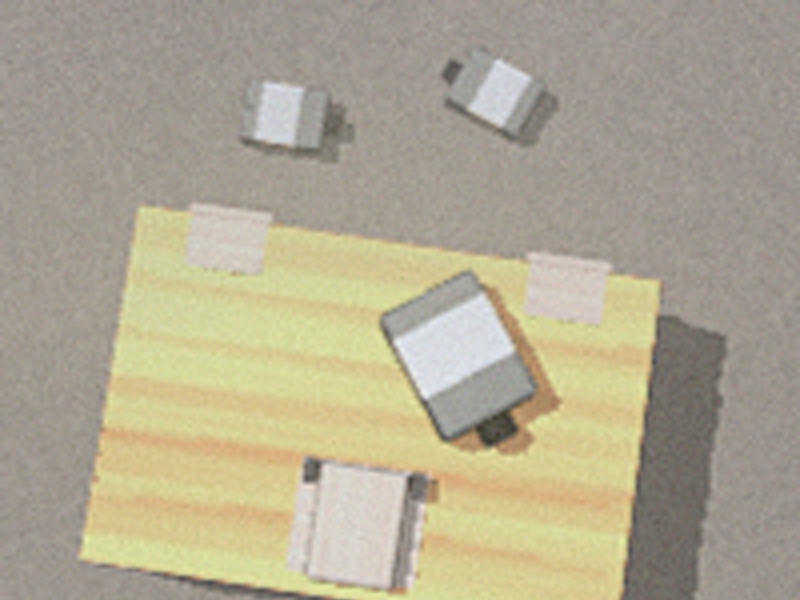

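Confirmed: the tin on the lid (top view (340,198), 94x61 mm with its cap, top at 155 mm) is the one meant, with its cap toward front-right. The two on the bench are about 42x47 mm, so they are look-alikes. Next is a close wrist view, plus a reachability check of the plan.

```bash
cat >> h.py <<'E'
def wcloud():
    o=arm.observe(); im,d=arm.get_image("wrist"); c=arm.calibration("wrist"); M=np.array(c["mount"])
    v,u=np.mgrid[:400,:640]; x=(u-c["cx"])/c["fx"]; y=(v-c["cy"])/c["fy"]; th=np.hypot(x,y)
    k=np.tan(np.minimum(th,1.5))/np.maximum(th,1e-9)
    P=np.stack([x*k*d,y*k*d,d],-1)@M[:3,:3].T+M[:3,3]
    P=P@R.from_quat(o["tool_rot"]).as_matrix().T+np.array(o["tool_pos"])
    P[(d==0)|(th>1.2)]=np.nan
    return im,P
def tool(x,z):   # quaternion from tool x-axis, tool z-axis
    x=np.array(x,float);z=np.array(z,float);z/=np.linalg.norm(z);x-=z*(x@z);x/=np.linalg.norm(x)
    return R.from_matrix(np.stack([x,np.cross(z,x),z],1)).as_quat()
def rect(p):
    (c,s,a)=cv2.minAreaRect((p[:,:2]*1000).astype(np.float32)); return np.round(c,1),np.round(s,1),round(a,1),len(p),np.round(np.median(p[:,2])*1000,1)
def comps(P,lo,hi,nm,mn=60):
    m=((P[...,2]>lo)&(P[...,2]<hi)&(P[...,0]>.3)&(P[...,0]<.75)&(abs(P[...,1])<.3)).astype(np.uint8)
    k,l,st,ce=cv2.connectedComponentsWithStats(m)
    for i in range(1,k):
        if st[i,4]>mn: print(" ",nm,ce[i].round(),rect(P[l==i]))
E
python3 - <<'E'
from h import *
arm.move_ptp([.5,-.04,.36],tool([1,-.1,0],[0,0,-1]))
print(arm.observe()["joint_pos"],arm.observe()["clock"])
im,P=wcloud(); np.save("w0.npy",P); cv2.imwrite("pics/w0.png",im)
comps(P,.113,.1245,"lid",500);comps(P,.126,.142,"mid");comps(P,.151,.17,"tinbody");comps(P,.145,.151,"cap",10)
yaw=np.radians(-8.4); ex=np.array([np.cos(yaw),np.sin(yaw),0]); ez=np.array([0,0,1.]); 
C=np.array([.5445,-.019,0]); H=C+.105*ex+.112*ez
ey=np.cross(ez,ex)
for al in (15,25,35,45,60):
    out=[]
    for a in np.arange(0,1.86,.1):
        for pa in ((0,.65) if a==0 else (.65,)):
            Rl=R.from_rotvec(ey*a); Rp=R.from_rotvec(ey*(a+pa))
            g=H+Rl.apply(-.140*ex+.018*ez)+Rp.apply(-.045*ex+.0025*ez)
            t=np.radians(al); z=Rp.apply(np.cos(t)*ex-np.sin(t)*ez); x=Rp.apply(np.sin(t)*ex+np.cos(t)*ez)
            out.append(int(arm.ik(g+.012*z,tool(x,z)) is not None))
    print(al,out)
E
```

```text
[-8.01419147e-02  2.57594325e-01  4.14490852e-01  1.72775079e+00
 -1.92457611e-05 -3.12148355e+00] 3.9833
  lid [302. 126.] (array([546.7, -17.7]), array([311.5, 218.3]), 81.6, 28558, np.float64(119.9))
  mid [301. 176.] (array([481.8,  -7.3]), array([68. , 68.9]), 80.4, 2049, np.float64(137.7))
  tinbody [338. 101.] (array([577., -65.]), array([80.9, 61.2]), 27.9, 3275, np.float64(155.9))
  cap [359. 133.] (array([534.9, -87.4]), array([13.7, 16.9]), 26.5, 129, np.float64(147.8))
15 [0, 1, 1, 1, 1, 1, 1, 1, 1, 1, 1, 0, 0, 0, 0, 0, 0, 0, 0, 0]
25 [0, 1, 1, 1, 1, 1, 1, 1, 1, 1, 0, 0, 0, 0, 0, 0, 0, 0, 0, 0]
35 [0, 1, 1, 1, 1, 1, 1, 1, 0, 0, 0, 0, 0, 0, 0, 0, 0, 0, 0, 0]
45 [0, 1, 1, 1, 1, 1, 1, 0, 0, 0, 0, 0, 0, 0, 0, 0, 0, 0, 0, 0]
60 [1, 1, 1, 1, 1, 0, 0, 0, 0, 0, 0, 0, 0, 0, 0, 0, 0, 0, 0, 0]
```

View pics/w0.png

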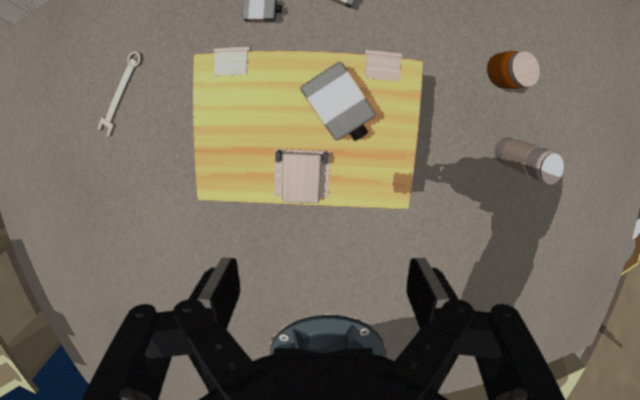

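The wrist view agrees: tin body at (577,-65) mm, top at 156 mm, 81x61 mm, cap at (535,-87), so the tin's x axis points at 207.9°. With the camera forward, joint 6 sits near its limit (-3.12), so I'm checking both flips.

```bash
cat >> h.py <<'E'
yaw=np.radians(-8.4); ex=np.array([np.cos(yaw),np.sin(yaw),0]); ez=np.array([0,0,1.]); ey=np.cross(ez,ex)
C=np.array([.5467,-.0177,0])-.004*ex; H=C+.105*ex+.112*ez
def tintool(xt,zt,th,f):  # tool quat & z axis: tool leans from -zt toward -xt by th
    z=-np.cos(th)*zt-np.sin(th)*xt; x=f*(-np.cos(th)*xt+np.sin(th)*zt); return tool(x,z),z
def padpose(a,pa,al,f,depth=.012):
    Rl=R.from_rotvec(ey*a); Rp=R.from_rotvec(ey*(a+pa)); t=np.radians(al)
    g=H+Rl.apply(-.140*ex+.018*ez)+Rp.apply(-.045*ex+.0025*ez)
    z=Rp.apply(np.cos(t)*ex-np.sin(t)*ez); x=f*Rp.apply(np.sin(t)*ex+np.cos(t)*ez)
    return g+depth*z,tool(x,z)
E
python3 - <<'E'
from h import *
print("C",C)
for f in (1,-1):
    for al in (0,15,30,45,60):
        print(f,al,[int(arm.ik(*padpose(a,pa,al,f)) is not None) for a,pa in [(0,0),(0,.65)]+[(a,.65) for a in np.arange(.1,1.86,.1)]])
xt=np.array([np.cos(np.radians(207.9)),np.sin(np.radians(207.9)),0]); T=np.array([.577,-.065,.138])
for f in (1,-1):
    for th in (25,35,45,55):
        th_=np.radians(th); q,z=tintool(xt,ez,th_,f); p=T+.019*z+.004*xt
        j=arm.ik(p,q); print(f,th,"grasp",None if j is None else np.round(j,2), arm.ik(p-.1*z,q) is not None)
        for h in (20,35,50):
          hd=np.array([np.cos(np.radians(h)),np.sin(np.radians(h)),0]); q2,z2=tintool(ez,-hd,th_,f)
          j=arm.ik(np.array([.43,.28,.044])+.019*z2,q2); print("   place",h,None if j is None else np.round(j,2))
E
```

```text
C [ 0.54274291 -0.01711567  0.        ]
1 0 [0, 0, 1, 1, 1, 1, 1, 1, 1, 1, 1, 1, 1, 0, 0, 0, 0, 0, 0, 0]
1 15 [0, 1, 1, 1, 1, 1, 1, 1, 1, 1, 1, 0, 0, 0, 0, 0, 0, 0, 0, 0]
1 30 [0, 1, 1, 1, 1, 1, 1, 1, 1, 0, 0, 0, 0, 0, 0, 0, 0, 0, 0, 0]
1 45 [0, 1, 1, 1, 1, 1, 1, 0, 0, 0, 0, 0, 0, 0, 0, 0, 0, 0, 0, 0]
1 60 [1, 1, 1, 1, 1, 1, 0, 0, 0, 0, 0, 0, 0, 0, 0, 0, 0, 0, 0, 0]
-1 0 [0, 0, 1, 1, 1, 1, 1, 1, 1, 1, 1, 1, 1, 0, 0, 0, 0, 0, 0, 0]
-1 15 [0, 1, 1, 1, 1, 1, 1, 1, 1, 1, 1, 0, 0, 0, 0, 0, 0, 0, 0, 0]
-1 30 [0, 1, 1, 1, 1, 1, 1, 1, 1, 0, 0, 0, 0, 0, 0, 0, 0, 0, 0, 0]
-1 45 [0, 1, 1, 1, 1, 1, 1, 0, 0, 0, 0, 0, 0, 0, 0, 0, 0, 0, 0, 0]
-1 60 [1, 1, 1, 1, 1, 1, 0, 0, 0, 0, 0, 0, 0, 0, 0, 0, 0, 0, 0, 0]
1 25 grasp [-0.28  0.13 -0.46  0.66  0.3   2.42] True
   place 20 None
   place 35 None
   place 50 None
1 35 grasp [-0.36  0.07 -0.62  0.44  0.44  2.4 ] True
   place 20 None
   place 35 None
   place 50 None
1 45 grasp [-0.44  0.05 -0.78  0.2   0.6   2.39] True
   place 20 None
   place 35 None
   place 50 None
1 55 grasp [-0.51  0.08 -0.93 -0.09  0.76  2.42] True
   place 20 [ 0.7   0.01 -1.03 -0.05 -0.2   0.29]
   place 35 [ 0.56 -0.01 -1.06 -0.09  0.03 -0.04]
   place 50 [ 0.42  0.02 -1.02 -0.02  0.25 -0.38]
-1 25 grasp [-0.28  0.13 -0.46  0.66  0.3  -0.72] True
   place 20 None
   place 35 None
   place 50 None
-1 35 grasp [-0.36  0.07 -0.62  0.44  0.44 -0.74] True
   place 20 None
   place 35 None
   place 50 None
-1 45 grasp [-0.44  0.05 -0.78  0.2   0.6  -0.75] True
   place 20 None
   place 35 None
   place 50 None
-1 55 grasp [-0.51  0.08 -0.93 -0.09  0.76 -0.72] True
   place 20 [ 0.7   0.01 -1.03 -0.05 -0.2  -2.85]
   place 35 [ 0.56 -0.01 -1.06 -0.09  0.03  3.1 ]
   place 50 [ 0.42  0.02 -1.02 -0.02  0.25  2.76]
```

Run:
```python
from h import *
xt=np.array([np.cos(np.radians(207.9)),np.sin(np.radians(207.9)),0]); T=np.array([.577,-.0655,.138])
hd=np.array([np.cos(np.radians(35)),np.sin(np.radians(35)),0]); B=np.array([.43,.28,0])
for th in (50,55,60):
    t=np.radians(th); q2,z2=tintool(ez,-hd,t,1); p=B+.048*ez-.006*hd+.019*z2
    print(th,[arm.ik(p+[0,0,d],q2) is not None for d in (-.005,0,.1,.2)])
t=np.radians(55); q,z=tintool(xt,ez,t,1); g=T+.008*xt+.006*ez+.019*z
q2,z2=tintool(ez,-hd,t,1); p=B+.048*ez-.006*hd+.019*z2
assert arm.ik(g+.15*ez,q) is not None and arm.ik(p+[0,0,-.005],q2) is not None
arm.grip(1.0,70)
arm.move_ptp(g-.11*z,q)
print("contact",arm.line_to(g,velocity=.08,max_force=8))
arm.grip(0.0,70); o=arm.observe(); print("width",o["gripper_width"],o["clock"],o["tool_pos"]-g)
arm.line_to(g+.15*ez,velocity=.12)
o=arm.observe(); print("F",o["wrist_force"],o["gripper_width"])
im,P=cloud("side"); im2,_=cloud("top"); 
cv2.imwrite("pics/lift.png",np.hstack([cv2.resize(im[90:290,240:440],(400,400)),cv2.resize(im2[110:310,250:450],(400,400))]))
```

```text
50 [False, False, True, True]
55 [True, True, True, True]
60 [True, True, True, True]
contact False
width 0.6830367597651109 10.475 [ 0.0002514  -0.00022692  0.00060014]
F [-0.11975646 -0.29189282 -2.02442499] 0.6797655268202124
```

View pics/lift.png

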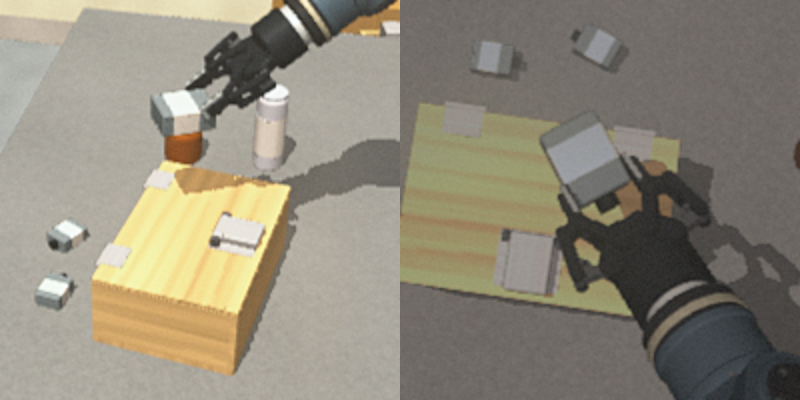

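The tin is gripped and held level (width 0.68 ≈ 58 mm, weight felt 2-3 N). Next I roll it upright and set it on the bench.

Run:
```python
from h import *
hd=np.array([np.cos(np.radians(35)),np.sin(np.radians(35)),0]); B=np.array([.43,.28,0])
t=np.radians(55); q2,z2=tintool(ez,-hd,t,1); p=B+.048*ez-.006*hd+.019*z2
arm.move_ptp(p+.15*ez,q2)
arm.line_to(p+.025*ez,velocity=.12)
arm.wait(.1); print(arm.observe()["wrist_force"])
hit=arm.line_to(p-.006*ez,velocity=.025,max_force=4); o=arm.observe()
print(hit,o["tool_pos"]-p,o["wrist_force"],o["clock"])
if hit:
    arm.grip(1.0); arm.wait(.4)
    print(arm.line_to(p-.1*z2,velocity=.12,max_force=8))
    im,P=cloud("side"); im2,P2=cloud("top"); np.save("top1.npy",P2)
    cv2.imwrite("pics/placed.png",np.hstack([cv2.resize(im[200:400,200:500],(600,400)),cv2.resize(im2[150:350,100:200],(200,400))]))
    comps(P2,.065,.1,"tin top",20); comps(P,.06,.1,"tin side",20); print(arm.observe()["clock"])
```

```text
[-0.22163579  0.02682553 -2.56988703]
True [4.77720667e-05 6.34926576e-05 1.02586631e-03] [-4.83414903 -2.99481491 11.52297644] 16.2667
False
  tin top [194. 263.] (array([429.3, 277.7]), array([36.1, 59.8]), 34.2, 379, np.float64(79.3))
  tin side [332. 244.] (array([479.8,  45.4]), array([372.7, 176.7]), 47.4, 979, np.float64(80.2))
  tin side [363. 294.] (array([430.2, 283.3]), array([36.8, 59.1]), 36.0, 250, np.float64(79.1))
18.1333
```

View pics/placed.png

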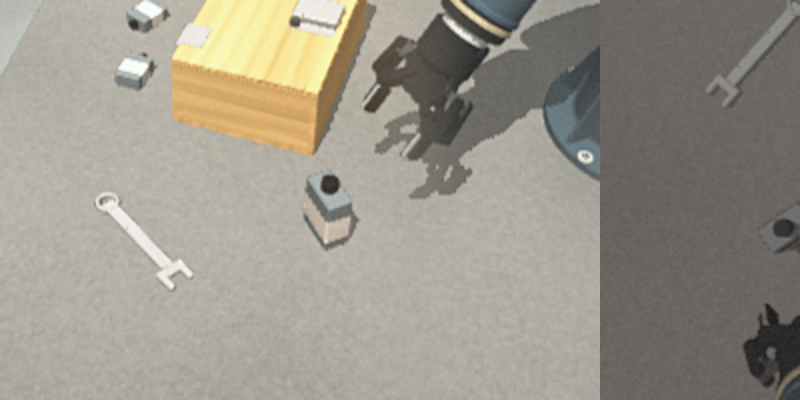

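The tin stands cap up at about (430,280) mm, with its top at 79 mm. Next: check the heights beside the paddle and the planned motions' reachability.

```bash
cat >> h.py <<'E'
def pad2(a,pa,f=-1,d=.008,slip=.3):   # tool pitch rotated less by slip while paddle lifts
    p,_=padpose(a,pa,60,f,0); w=np.radians(60)+a+pa-slip*pa/.65
    z=np.cos(w)*ex-np.sin(w)*ez; x=f*(np.sin(w)*ex+np.cos(w)*ez)
    return p+d*z,tool(x,z)
def push(a,be,f=-1,r=.175,off=.013,yo=.06):
    n=np.sin(a)*ex+np.cos(a)*ez; u=-np.cos(a)*ex+np.sin(a)*ez   # lid normal, outward along lid
    z=np.cos(be)*ex-np.sin(be)*ez; x=f*(np.sin(be)*ex+np.cos(be)*ez)
    return H+r*u-off*n+yo*ey,tool(x,z)
E
python3 - <<'E'
from h import *
P=np.load("w0.npy").reshape(-1,3); L=(P-C)@np.stack([ex,ey,ez],1)
for y0 in range(-44,45,4):
    print(y0,[ (lambda s: round(float(np.median(s))*1000) if len(s) else None)(L[(abs(L[:,1]*1000-y0)<2)&(abs(L[:,0]*1000-x0)<3)][:,2]) for x0 in (-100,-92,-80,-65,-50,-38,-28)])
for f in (1,-1): print("pad",f,[arm.ik(*pad2(a,pa,f)) is not None for a,pa in [(0,0),(0,.3),(0,.65),(.1,.65),(.2,.65),(.3,.65),(.4,.65),(.5,.65),(.6,.65)]])
for f in (1,-1):
  for be in (.1,.3,.5,.7,.9,1.1,1.3,1.57): print(f,be,[int(arm.ik(*push(a,be,f)) is not None) for a in np.arange(.3,1.86,.1)])
E
```

```text
-44 [120, 120, 120, 120, 120, 121, 465]
-40 [120, 120, 120, 119, 120, 120, 467]
-36 [120, 120, 121, 121, 121, 121, 469]
-32 [120, 121, 121, 122, 121, 135, 470]
-28 [121, 121, 121, 121, 121, 136, 470]
-24 [120, 137, 137, 137, 137, 136, 470]
-20 [120, 138, 138, 138, 138, 138, 469]
-16 [120, 137, 138, 138, 138, 138, 467]
-12 [120, 138, 138, 137, 138, 138, 465]
-8 [121, 138, 137, 138, 138, 138, 465]
-4 [119, 138, 138, 138, 138, 137, 471]
0 [120, 138, 138, 138, 138, 138, 479]
4 [120, 138, 138, 138, 138, 138, 474]
8 [120, 138, 137, 138, 138, 465, 463]
12 [120, 137, 138, 138, 414, 465, 451]
16 [121, 138, 138, 138, 418, 422, 442]
20 [121, 138, 138, 138, 453, 138, 441]
24 [119, 138, 138, 137, 450, 449, 446]
28 [120, 120, 121, 121, 451, 450, 484]
32 [120, 121, 121, 121, 463, 459, 479]
36 [119, 120, 121, 121, 457, 447, 472]
40 [120, 120, 120, 120, 455, 120, 470]
44 [120, 119, 119, 120, 120, 120, 459]
pad 1 [True, True, True, True, True, True, True, True, False]
pad -1 [True, True, True, True, True, True, True, True, False]
1 0.1 [0, 0, 0, 0, 0, 0, 0, 0, 0, 0, 0, 0, 0, 0, 0, 0]
1 0.3 [0, 0, 0, 0, 0, 0, 0, 0, 0, 0, 0, 0, 0, 1, 1, 1]
1 0.5 [0, 0, 0, 0, 0, 0, 0, 1, 1, 1, 1, 1, 1, 1, 1, 1]
1 0.7 [0, 1, 1, 1, 1, 1, 1, 1, 1, 1, 1, 1, 1, 1, 1, 1]
1 0.9 [1, 1, 1, 1, 1, 1, 1, 1, 1, 1, 1, 1, 1, 1, 1, 1]
1 1.1 [1, 1, 1, 1, 1, 1, 1, 1, 1, 1, 1, 1, 1, 1, 1, 1]
1 1.3 [1, 1, 1, 1, 1, 1, 1, 1, 1, 1, 1, 1, 1, 1, 1, 1]
1 1.57 [1, 1, 1, 1, 1, 1, 1, 1, 1, 1, 1, 1, 1, 1, 1, 1]
-1 0.1 [0, 0, 0, 0, 0, 0, 0, 0, 0, 0, 0, 0, 0, 0, 0, 0]
-1 0.3 [0, 0, 0, 0, 0, 0, 0, 0, 0, 0, 0, 0, 0, 1, 1, 1]
-1 0.5 [0, 0, 0, 0, 0, 0, 0, 1, 1, 1, 1, 1, 1, 1, 1, 1]
-1 0.7 [0, 1, 1, 1, 1, 1, 1, 1, 1, 1, 1, 1, 1, 1, 1, 1]
-1 0.9 [1, 1, 1, 1, 1, 1, 1, 1, 1, 1, 1, 1, 1, 1, 1, 1]
-1 1.1 [1, 1, 1, 1, 1, 1, 1, 1, 1, 1, 1, 1, 1, 1, 1, 1]
-1 1.3 [1, 1, 1, 1, 1, 1, 1, 1, 1, 1, 1, 1, 1, 1, 1, 1]
-1 1.57 [1, 1, 1, 1, 1, 1, 1, 1, 1, 1, 1, 1, 1, 1, 1, 1]
```

Run:
```python
from h import *
S=.6; A=[.1,.2,.3,.4,.5,.6,.65]
print([arm.ik(*pad2(a,.65,slip=S)) is not None for a in A])
o=arm.observe(); arm.line_to(np.array(o["tool_pos"])+[-.02,-.03,.15],velocity=.2)
p0,q0=pad2(0,0); z0=R.from_quat(q0).as_matrix()[:,2]
arm.grip(.76,60)
arm.move_ptp(p0-.08*z0,q0)
arm.line_to(p0-.02*z0,velocity=.12)
hit=arm.line_to(p0+.004*z0,velocity=.04,max_force=5)
o=arm.observe(); print("hit",hit,(o["tool_pos"]-p0)@z0,o["clock"])
d=.008+(o["tool_pos"]-p0)@z0-(.002 if hit else 0)
if hit: arm.line_to(pad2(0,0,d=d)[0],velocity=.05)
arm.grip(0.,60); o=arm.observe(); print("w",o["gripper_width"],o["wrist_force"])
for a,pa in [(0,.15),(0,.3),(0,.45),(0,.6),(0.02,.65)]+[(a,.65) for a in A]:
    p,q=pad2(a,pa,slip=S,d=d)
    try: h=arm.line_to(p,velocity=.06 if a<.05 else .1,rot=q,max_force=45)
    except arm.PlanningError as e: print("PE",a,e); break
    o=arm.observe(); print(a,pa,h,np.round(o["wrist_force"],1),round(o["gripper_width"],3),np.linalg.norm(o["tool_pos"]-p).round(4))
    if h: break
im,P=cloud("side"); np.save("side2.npy",P); cv2.imwrite("pics/lidup.png",cv2.resize(im[60:360,220:520],(600,600))); print(o["clock"])
```

```text
[True, True, True, True, True, True, True]
hit False 0.003998880411180298 21.6833
w 0.0005848241581578465 [-0.24354294 -0.63415359 -1.27867535]
0 0.15 False [0.4 0.4 0.1] -0.002 0.0006
0 0.3 False [-0.8 -0.6 -0.3] -0.001 0.0003
0 0.45 False [0.5 0.3 0.2] 0.002 0.0002
0 0.6 False [-1.6 -0.5 -0.1] 0.001 0.0002
0.02 0.65 False [-0.5 -0.8 -0.5] -0.0 0.0003
0.1 0.65 False [ 0.  -0.7 -0.1] 0.002 0.0007
0.2 0.65 False [-0.8  0.4  0.4] -0.003 0.0008
0.3 0.65 False [-0.8 -0.3  0.3] -0.0 0.0012
0.4 0.65 False [-0.1  0.8 -0. ] 0.001 0.0011
0.5 0.65 False [-0.9  0.7  0.1] -0.001 0.001
0.6 0.65 False [-0.7  0.5 -0.5] 0.0 0.0007
0.65 0.65 False [-0.6  0.4  0.6] -0.006 0.0004
25.8667
```

View pics/lidup.png

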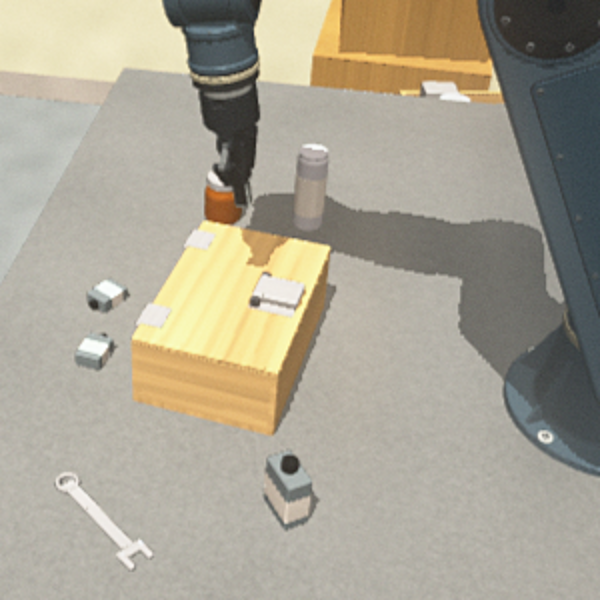

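The gripper shut to 0 and felt no force, so it missed the paddle and the lid is still shut. I'll measure where the open fingertips really are in the tool frame, from the wrist depth image, and check the shut position too.

Run:
```python
from h import *
def tips(o,P,n):
    t=(P.reshape(-1,3)-np.array(o["tool_pos"]))@R.from_quat(o["tool_rot"]).as_matrix()
    t=t[np.isfinite(t[:,0])]; s=t[(t[:,2]>-.1)&(t[:,2]<.03)&(abs(t[:,0])<.06)&(abs(t[:,1])<.07)]
    print(n,len(s)); 
    if len(s): print(np.round(np.percentile(s,[0,2,50,98,100],axis=0)*1000),)
    for sg in(1,-1):
        q=s[(s[:,1]*sg>0)&(s[:,2]>s[:,2].max()-.012)]; print(sg,len(q),np.round([q.min(0),q.max(0)],3).tolist() if len(q) else "")
p,q=pad2(.65,.65,slip=.6)
print(np.round(R.from_quat(arm.observe()["tool_rot"]).as_matrix()[:,2],2))
arm.line_to(np.array(arm.observe()["tool_pos"])+[0,0,.06],velocity=.2)
for g in (0.,.62,.76,1.):
    arm.grip(g,60); o=arm.observe(); im,P=wcloud(); tips(o,P,(g,o["gripper_width"]))
cv2.imwrite("pics/wopen.png",im)
print(arm.observe()["clock"], pad2(0,0,d=.012)[0])
```

```text
[-0.17  0.03 -0.98]
(0.0, 0.002770513747875385) 16676
[[ -12.  -52. -100.]
 [  -8.  -42. -100.]
 [  12.    1.  -83.]
 [  18.   44.  -36.]
 [  19.   53.  -27.]]
1 264 [[0.007, 0.0, -0.039], [0.013, 0.014, -0.027]]
-1 233 [[0.007, -0.012, -0.039], [0.013, -0.0, -0.027]]
(0.62, 0.623593188770287) 14699
[[ -13.  -62. -100.]
 [  -9.  -57. -100.]
 [  11.    2.  -83.]
 [  18.   58.  -35.]
 [  19.   63.  -28.]]
1 326 [[-0.01, 0.027, -0.04], [0.012, 0.04, -0.029]]
-1 326 [[-0.011, -0.039, -0.04], [0.013, -0.025, -0.028]]
(0.76, 0.7624469019711013) 14013
[[ -12.  -65. -100.]
 [  -9.  -61. -100.]
 [  11.    4.  -85.]
 [  18.   63.  -37.]
 [  19.   67.  -31.]]
1 334 [[-0.01, 0.033, -0.043], [0.013, 0.046, -0.031]]
-1 326 [[-0.01, -0.044, -0.043], [0.013, -0.031, -0.031]]
(1.0, 1.0053494804846042) 12257
[[ -13.  -70. -100.]
 [  -9.  -67. -100.]
 [   9.   -4.  -88.]
 [  17.   68.  -43.]
 [  19.   70.  -38.]]
1 424 [[-0.011, 0.043, -0.05], [0.012, 0.057, -0.038]]
-1 414 [[-0.01, -0.055, -0.049], [0.013, -0.041, -0.038]]
27.95 [ 0.46953676 -0.00630552  0.1221077 ]
```

View pics/wopen.png

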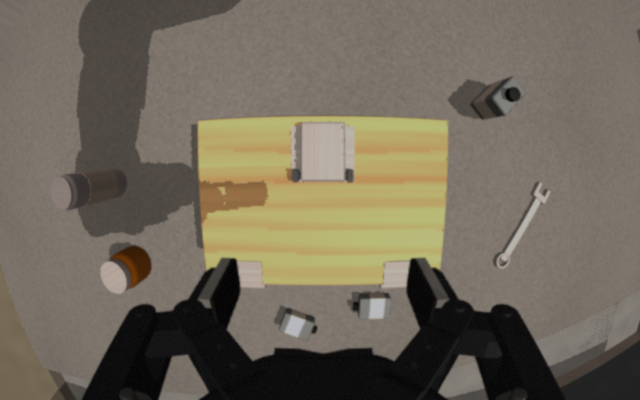

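The measured tips sit about 27 mm (shut) to 38 mm (open) behind the stated TCP. That explains the miss: the tips passed at z ≈ 146 mm, above the paddle's 138 mm top. I'll use the measured tip offset from here on.

```bash
cat >> h.py <<'E'
def pad3(a,pa,al0,d=.034,slip=.6,f=-1):
    p,_=padpose(a,pa,60,f,0); w=np.radians(al0)+a+pa-slip*pa/.65
    z=np.cos(w)*ex-np.sin(w)*ez; x=f*(np.sin(w)*ex+np.cos(w)*ez)
    return p+d*z,tool(x,z)
def push2(a,be,back=.027,**k):
    p,q=push(a,be,**k); return p+back*R.from_quat(q).as_matrix()[:,2],q
E
python3 - <<'E'
from h import *
for al in (55,60,65,70,80): print(al,[int(arm.ik(*pad3(a,pa,al)) is not None) for a,pa in [(0,0),(0,.3),(0,.65)]+[(a,.65) for a in np.arange(.1,1.2,.1)]])
for be in (.3,.5,.6,.7,.8,.9,1.1,1.57): print(be,[int(arm.ik(*push2(a,be)) is not None) for a in np.arange(.3,1.86,.1)])
E
```

```text
55 [1, 1, 1, 1, 1, 1, 1, 1, 1, 1, 1, 1, 0, 0]
60 [1, 1, 1, 1, 1, 1, 1, 1, 1, 1, 1, 0, 0, 0]
65 [1, 1, 1, 1, 1, 1, 1, 1, 1, 1, 0, 0, 0, 0]
70 [1, 1, 1, 1, 1, 1, 1, 1, 1, 1, 0, 0, 0, 0]
80 [1, 1, 1, 1, 1, 1, 1, 1, 1, 0, 0, 0, 0, 0]
0.3 [0, 0, 0, 0, 0, 0, 0, 0, 0, 0, 0, 0, 0, 1, 1, 1]
0.5 [0, 0, 0, 0, 0, 0, 0, 1, 1, 1, 1, 1, 1, 1, 1, 1]
0.6 [0, 0, 0, 0, 1, 1, 1, 1, 1, 1, 1, 1, 1, 1, 1, 1]
0.7 [0, 1, 1, 1, 1, 1, 1, 1, 1, 1, 1, 1, 1, 1, 1, 1]
0.8 [1, 1, 1, 1, 1, 1, 1, 1, 1, 1, 1, 1, 1, 1, 1, 1]
0.9 [1, 1, 1, 1, 1, 1, 1, 1, 1, 1, 1, 1, 1, 1, 1, 1]
1.1 [1, 1, 1, 1, 1, 1, 1, 1, 1, 1, 1, 1, 1, 1, 1, 1]
1.57 [1, 1, 1, 1, 1, 1, 1, 1, 1, 1, 1, 1, 1, 1, 1, 1]
```

Run:
```python
from h import *
p0,q0=pad3(0,0,60); z0=R.from_quat(q0).as_matrix()[:,2]
arm.grip(.76,60)
arm.move_ptp(p0-.06*z0,q0)
arm.line_to(p0-.015*z0,velocity=.15)
hit=arm.line_to(p0,velocity=.04,max_force=5)
o=arm.observe(); e=(o["tool_pos"]-p0)@z0; print("hit",hit,e,o["clock"])
d=.034+e
if hit and e<-.006: raise SystemExit("early hit")
if hit: d-=.002; arm.line_to(pad3(0,0,60,d=d)[0],velocity=.05)
arm.grip(0.,60); o=arm.observe(); w=o["gripper_width"]; print("w",w,o["wrist_force"])
if w>.45:
  for a,pa in [(0,.2),(0,.4),(0,.6),(0.03,.65)]+[(a,.65) for a in (.1,.2,.3,.4,.5,.6,.7)]:
    p,q=pad3(a,pa,60,d=d)
    h=arm.line_to(p,velocity=.06 if a<.05 else .1,rot=q,max_force=45)
    o=arm.observe(); print(a,pa,h,np.round(o["wrist_force"],1),round(o["gripper_width"],3))
    if h: break
im,P=cloud("side"); np.save("side2.npy",P); cv2.imwrite("pics/lidup2.png",cv2.resize(im[60:360,220:520],(500,500))); print(o["clock"])
```

```text
hit False 7.206501056148734e-05 30.9333
w 0.5692026091819558 [-10.71700609  -1.82941661  10.84000627]
0 0.2 False [-2.4 -4.7 -7.3] 0.563
0 0.4 False [-9.6 -3.4 -4.4] 0.561
0 0.6 False [-3.3 -5.8 -4.7] 0.56
0.03 0.65 False [-10.5  -4.1  -4.3] 0.558
0.1 0.65 False [-18.7  -2.8   2.5] 0.558
0.2 0.65 False [-20.   -2.6   6.7] 0.555
0.3 0.65 False [-20.3  -3.    9. ] 0.557
0.4 0.65 False [-20.4  -3.   12.5] 0.558
0.5 0.65 False [-19.4  -3.5  13.4] 0.557
0.6 0.65 False [-17.2  -3.2  12.4] 0.557
0.7 0.65 False [-16.6  -3.5  11.7] 0.553
34.6667
```

View pics/lidup2.png

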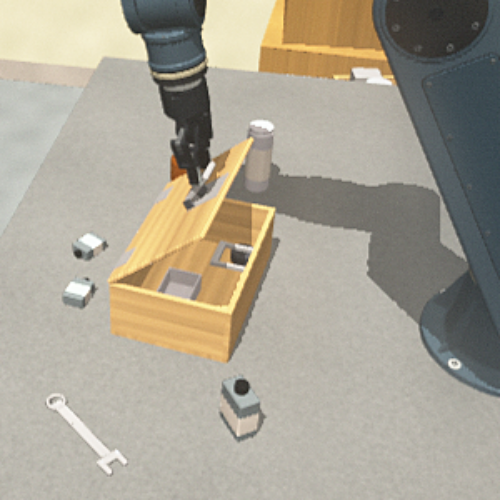

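The lid is up about 0.7 rad, with the paddle on its stop, and the holder is visible inside on the left. Now I release and push the lid over from underneath with shut fingers.

Run:
```python
from h import *
arm.grip(.9)
P0=np.array(arm.observe()["tool_pos"])
arm.line_to(P0+.07*ez,velocity=.2)
arm.line_to(P0+.07*ez-.15*ex+.03*ey,velocity=.25)
arm.grip(0.)
p,q=push2(.5,.75); z=R.from_quat(q).as_matrix()[:,2]
arm.move_ptp(p-.10*z,q)
print("ins",arm.line_to(p,velocity=.15,max_force=6),arm.observe()["clock"])
for a in np.arange(.6,1.85,.1):
    p,q=push2(a,min(1.5,max(.75,a-.2)))
    h=arm.line_to(p,velocity=.1,rot=q,max_force=30); o=arm.observe()
    print(round(a,2),h,np.round(o["wrist_force"],1))
    if h: break
print(o["clock"])
o=arm.observe(); arm.line_to(np.array(o["tool_pos"])-.08*ex+.02*ez,velocity=.2)
im,P=cloud("side"); np.save("side3.npy",P); im2,P2=cloud("top"); np.save("top3.npy",P2); cv2.imwrite("pics/top3f.png",im2)
cv2.imwrite("pics/open.png",np.hstack([cv2.resize(im[60:360,220:520],(400,400)),cv2.resize(im2[110:310,220:420],(400,400))])); print(arm.observe()["clock"])
```

```text
ins False 39.425
0.6 False [ 0.2 -0.5 -0.8]
0.7 False [-0.2 -0.5 -0. ]
0.8 False [-0.2  0.1 -0.3]
0.9 False [ 0.1  0.1 -0.2]
1.0 False [-0.   0.4 -0.5]
1.1 False [-0.1 -0.2 -0.3]
1.2 False [-0.1 -0.3 -0. ]
1.3 False [-0.1  0.5 -0. ]
1.4 False [ 0.3  0.9 -0.2]
1.5 False [-0.2  0.7 -0.6]
1.6 False [-0.8  0.2 -0.8]
1.7 False [ 0.5  0.4 -0. ]
1.8 False [0.2 0.9 0.1]
43.825
44.4917
```

View pics/open.png

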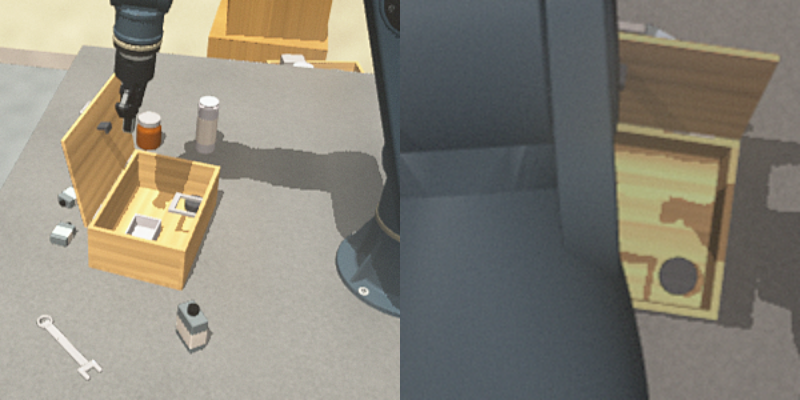

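Run:
```python
from h import *
B=np.stack([ex,ey,ez],1)
P=np.load("side3.npy"); L=(P-C)@B
q=L.reshape(-1,3); q=q[np.isfinite(q[:,0])]
m=(abs(q[:,1])<.14)&(q[:,2]>.16)&(q[:,2]<.31)&(q[:,0]>.06)&(q[:,0]<.22)&(q[:,1]>.02)
s=q[m]; k=np.polyfit(s[:,2],s[:,0],1); print("lid n",len(s),"angle",np.pi/2+np.arctan(k[0]),k)
# interior points: height map
m=(abs(q[:,0])<.095)&(abs(q[:,1])<.146)&(q[:,2]>0)&(q[:,2]<.1); s=q[m]
print("rim top pts:"); r=q[(abs(q[:,2]-.112)<.006)&(abs(q[:,0])<.115)&(abs(q[:,1])<.165)]; print(np.percentile(r,[1,50,99],axis=0).round(4))
W,Hh=[],[]
g=np.full((40,62),np.nan)
for x,y,z in s:
    i,j=int((x+.1)/.005),int((y+.155)/.005); g[i,j]=max(z,0 if np.isnan(g[i,j]) else g[i,j])
for i in range(39,-1,-1): print("%4d"%(-100+i*5+2)," ".join("%3d"%round(v*1000) if v==v else "  ." for v in g[i,::-1]))
# tin
p=P.reshape(-1,3); t=p[(p[:,2]>.07)&(p[:,2]<.086)&(abs(p[:,0]-.43)<.06)&(abs(p[:,1]-.28)<.06)]; print(rect(t))
```

```text
lid n 1058 angle 1.7863160303818943 [0.21891976 0.08086001]
rim top pts:
[[-0.1046 -0.1541  0.1062]
 [ 0.0091  0.0354  0.1105]
 [ 0.1084  0.1597  0.1168]]
  97   .   .   .   .   .   .   .   .   .   .   .   .   .   .   .   .   .   .   .   .   .   .   .   .   .   .   .   .   .   .   .   .   .   .   .   .   .   .   .   .   .   .   .   .   .   .   .   .   .   .   .   .   .   .   .   .   .   .   .   .   .   .
  92   .   .   .   .   .   .   .  88   .   .   .   .   .   .   .  87   .   .   .   .   .   .   .   9  10  10   9  10   9   8  40  55 100   .  65   9  67   8  14  97  10   9   .   7   9   .  10  61   7  90   9  80   7  12  10   9   .   8  43 100   .   .
  87   .   .   .   .   .   .   .   .   .   .   .   .   .   .   .   .   .   .   .   .   .   .   .   .  10  11   .   8  10  12   9   .   9   9  10  10   9  11   9   9   8   4   9  10   6  10   2   6   9  10  10   9   8   6   6   9   6   8  96  88  76   .
  82   .   .   .   .   .   .   .   .   .   .   .   .   .   .   .   .   .   .   .   .   .   .   .   9   7  10   8  10   9   8   9  11   8   .  12   .   6   8   8   6   6  10   8   7   .  
[... 8548 characters left out ...]
   .   .   .   .   .   .   .   .   .   .   .   .   .   .   .   .   .   .   .   .   .   .   .   .   .   .   .  98   .   .
 -93   .   .   .   .   .   .   .   .   .   .   .   .   .   .   .   .   .   .   .   .   .   .   .   .   .   .   .   .   .   .   .   .   .   .   . 100   .   .   .   .   .   .   .   .   .   .   .   .   .   .   .   .   .   .   .   .   .   .   .  96   .   .
 -98   .   .   .   .   .   .   .   .   .   .   .   .   .   .   .   .   .   .   .   .   .   .   .   .   .   .   .   .   .   .   .   .   .   .   .   .   .   .   .   .   .   .   .   .   .   .   .   .   .   .   .   .   .   .   .   .   .   .   .   .   .   .
(array([429.6, 284.5]), array([36.9, 62.9]), 34.9, 247, np.float64(78.9))
```

The lid stands at 1.79 rad. The holder rim reads 43-44 mm high, spanning x -10 to 54 mm in the locker frame, with its right wall near y ≈ 0. Now I regrasp the tin top-down across its thickness and re-measure the holder from both fixed cameras while the view is clear.

Run:
```python
from h import *
B=np.stack([ex,ey,ez],1)
hd=np.array([np.cos(np.radians(35)),np.sin(np.radians(35)),0]); T=np.array([.4295,.2797,0])
best=None
hold=C+.022*ex+.040*ey
for s in (1,-1):
    qa=tool(s*np.cross(hd,-ez),-ez); qb=tool(s*np.cross(ex,-ez),-ez)
    print(s,arm.ik(T+.026*ez,qa),arm.ik(hold+.038*ez,qb))
s=1; qa=tool(s*np.cross(hd,-ez),-ez)
arm.grip(1.0,60)
o=arm.observe(); arm.line_to(np.array(o["tool_pos"])-.05*ex+.05*ez,velocity=.25)
arm.move_ptp(T+.15*ez,qa)
print("hit",arm.line_to(T+.026*ez,velocity=.1,max_force=6))
arm.grip(0.,60); o=arm.observe(); print("w",o["gripper_width"],o["clock"])
arm.line_to(T+.196*ez,velocity=.15); print(arm.observe()["wrist_force"])
for n in("top","side"):
    im,P=cloud(n); np.save(n+"4.npy",P); cv2.imwrite(f"pics/{n}4.png",im); L=(P-C)@B
    m=(L[...,2]>.038)&(L[...,2]<.05)&(L[...,0]>-.03)&(L[...,0]<.075)&(L[...,1]>-.03)&(L[...,1]<.12)
    s_=L[m]; print(n,len(s_),np.percentile(s_,[1,3,50,97,99],axis=0).round(4).tolist())
cv2.imwrite("pics/held.png",np.hstack([cv2.resize(cv2.imread("pics/side4.png")[60:360,220:520],(400,400)),cv2.resize(cv2.imread("pics/top4.png")[90:290,180:380],(400,400))]))
print(arm.observe()["clock"])
```

```text
1 [ 0.57723404  0.34539016 -0.33119764  0.89420853  0.          1.53716513] [ 0.03372332  0.44135599 -0.15126669  0.97817365  0.          1.75112731]
-1 [ 0.57723404  0.34539016 -0.33119764  0.89420853  0.         -1.60442753] [ 0.03372332  0.44135599 -0.15126669  0.97817365  0.         -1.39046535]
hit False
w 0.4060316285103481 48.8417
[-0.13074036 -0.40494487 -3.29347634]
top 152 [[-0.0092, -0.0036, 0.0388], [-0.009, -0.0033, 0.0394], [0.0212, 0.0396, 0.0432], [0.0526, 0.0819, 0.0474], [0.0527, 0.0822, 0.048]]
side 82 [[-0.0102, -0.0022, 0.0382], [-0.0097, -0.0015, 0.0385], [0.0174, 0.0145, 0.0413], [0.0527, 0.0709, 0.046], [0.0533, 0.0721, 0.0469]]
50.225
```

View pics/held.png

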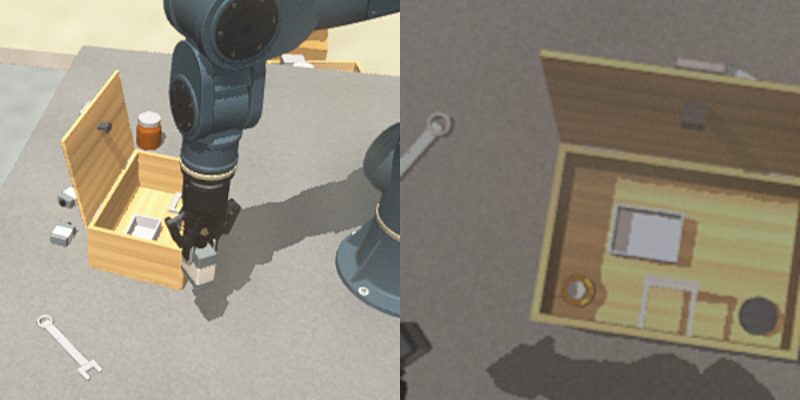

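The holder measures 62x86 mm with its centre at (0.0217, 0.040) in the locker frame, and the tin is held upright above the bench (width 0.41 ≈ 35 mm). Now I insert it.

Run:
```python
from h import *
B=np.stack([ex,ey,ez],1)
D=C+.0217*ex+.0403*ey; q=tool(np.cross(ex,-ez),-ez)
arm.move_ptp(D+.20*ez,q); print(arm.observe()["clock"])
arm.line_to(D+.065*ez,velocity=.15)
hit=arm.line_to(D+.032*ez,velocity=.03,max_force=4); o=arm.observe()
print(hit,o["tool_pos"]-D,o["wrist_force"],o["clock"])
if hit and o["tool_pos"][2]<.045:
    arm.grip(.6); arm.wait(.2)
    print(arm.line_to(D+.2*ez,velocity=.15,max_force=10))
    arm.line_to(D+.2*ez-.15*ex-.12*ey,velocity=.25)
    for n in("top","side"):
        im,P=cloud(n); cv2.imwrite(f"pics/{n}5.png",im); L=(P-C)@B
        m=(L[...,2]>.080)&(L[...,2]<.097)&(abs(L[...,0]-.022)<.05)&(abs(L[...,1]-.04)<.06)
        print(n,rect(L[m]), rect(L[(L[...,2]>.097)&(L[...,2]<.112)&(abs(L[...,0]-.022)<.03)&(abs(L[...,1]-.04)<.04)]))
        l=L.reshape(-1,3); l=l[np.isfinite(l[:,0])]; s=l[(abs(l[:,1])<.14)&(l[:,2]>.16)&(l[:,2]<.31)&(l[:,0]>.06)&(l[:,0]<.22)]
        if len(s)>50: print("lid",np.pi/2+np.arctan(np.polyfit(s[:,2],s[:,0],1)[0]))
    cv2.imwrite("pics/final.png",np.hstack([cv2.resize(cv2.imread("pics/side5.png")[60:360,220:520],(400,400)),cv2.resize(cv2.imread("pics/top5.png")[110:310,220:420],(400,400))]))
print(arm.observe()["clock"])
```

```text
51.3583
True [-2.48460094e-04 -9.03481106e-06  3.83562664e-02] [-2.28517486 -1.16835124  8.72143828] 53.2417
False
top (array([21.3, 38.9]), array([59.7, 36.3]), 89.9, 312, np.float64(91.0)) (array([20.8, 39.6]), array([19.3, 18.9]), 9.2, 67, np.float64(105.3))
lid 1.7951149243984552
side (array([20.4, 47. ]), array([66.4, 37.2]), 89.5, 153, np.float64(89.4)) (array([20.4, 43.7]), array([17.6, 27.7]), 18.1, 43, np.float64(103.9))
lid 1.7833225374028057
55.9917
```

View pics/final.png

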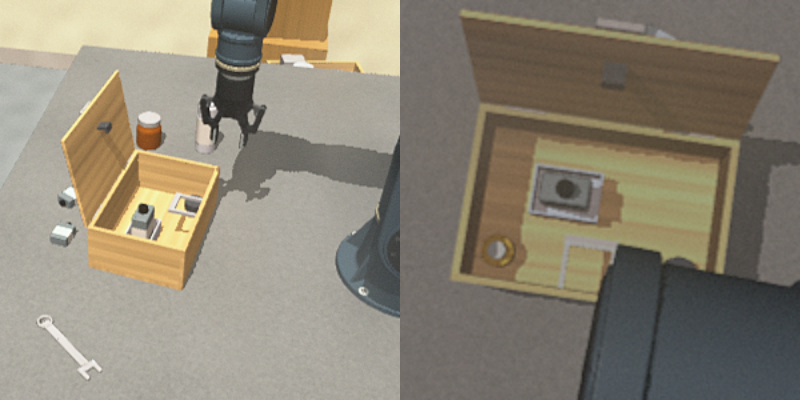

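The tin stands cap up in the holder. Its top is at about 91 mm (92 expected), it is centred within 1 mm, the lid is at 1.79 rad and the gripper is clear. Handing in.

```bash
python3 -c "
from cell import arm
arm.job_done(); print(arm.observe()['clock'])"
```

```text
the job is handed in; nothing more can be done
the job is handed in; nothing more can be done
```

I finished the task and handed it in at about 56 s of the 72 s allowed. The hand-in gives no verdict.

**What I did:** I took the 80x60 mm tin off the lid (the two smaller tins behind the locker are look-alikes). I rolled it upright and set it on the bench, then lifted the paddle and raised the lid to about 0.7 rad. I pushed the lid over from underneath, regrasped the tin from above and set it into the holder.

**Last checks:**
- **Tin:** it stands upright, cap up, with its top at 91 mm (92 expected). The top camera puts it within about 1 mm of the holder's centre.
- **Lid:** it stands at 1.78–1.80 rad.
- **Gripper and bystanders:** the gripper is clear of everything. The spray can, jar and wrench look unmoved, but I did not measure them again.

**What failed or disagreed:**
- **Missed paddle:** the first paddle grasp closed on air. The wrist camera showed the fingertips about 27–38 mm behind the stated TCP, and the second attempt with that offset worked.
- **Lid push:** I felt almost no force while pushing the lid over, although about 6 N was expected. The images still show it open.
- **Side camera:** it reads 4–8 mm more in y than the top camera. I used the top and wrist values.

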